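# Bring the brass bushing under the inspection magnifier

### The arm

A 6-joint arm with a two-finger parallel gripper is mounted at the origin on the work surface. World frame = base frame: x ahead of the robot, y to its left, z up, the work surface at z = 0. Lengths are in mm, angles in rad, forces in N, time in s.
With the tool pointing down it reaches from about 350 to 875 mm from the base axis. Payload 4.2 kg.
Tool frame: the origin (TCP) lies on the mounting face of the last link; the fingertips stand 173 mm ahead of it and the grasp point (between the pads) lies 155 mm ahead of it; z points along the fingers, y is the line along which they close (so a half turn about z gives the same grasp; the last joint's range is limited). The gripper opens to 85 mm and grips with 20 to 120 N. Pads are 22 mm wide; open, the fingers measure 114 mm over their backs; the gripper's body (76 mm by 85 mm) begins 54 mm behind the grasp point. The pads swing forward as they close: fully open they stand 13 mm farther back than shut.
Start: joints at [-0.891, 0.385, 0.008, 0, -1.194, -0.259], TCP at [255.32, -570.449, 404.712] pointing down, gripper open.
Joint ranges: [-3.14, 3.14], [-1.21, 2.06], [-1.07, 1.41], [-3.16, 2.05], [-2.99, -0.16], [-3.1, 3.1]. Speed limits (rad/s): [2.79, 2.79, 3.14, 3.14, 3.14, 3.14].

### API

Orientations are given as a unit quaternion [x, y, z, w].
In Python, from bench import arm gives the robot as it stands.
- The arm moves only by the tool carry_out, never from a script. Its argument "rows" is a list of rows, each a list of 7 numbers: the shift along the tool's x, y, z as a fraction of full scale, then the turn, a rotation vector about the tool's x, y, z as a fraction of full scale, then the opening, from -1 (shut) to 1 (fully open). A call has 1 to 12 rows; each row is the pose to reach, as a shift and turn from the pose commanded when the call began, along the tool's axes at that moment, turning the shorter way round; what a row does not reach only later rows make up. Full scale, the value 1, is 20 cm for a shift and pi rad for a turn. A row lasts 1/8 s, in which the tool goes at most 62.5 mm and 10.7 degrees, less where a joint would pass 70% of its speed; a pose out of reach is approached as far as the arm can. A call with a number of a shift or a turn outside -1 to 1 is refused whole. A call with a gripper value outside its range is refused whole. The fingers move at their own pace and stop on an object; the grip force is fixed at half the most. Time passes only in rows, so rows that repeat a pose let the fingers close. It gives the time, the measured TCP pose, the force, the opening and the grip force at its end, in the units of the state.
- arm.read_state(): the state, without advancing time (a new reading comes with each control period).
- arm.get_image(name): name is "scene" or "top" or "wrist"; returns (picture, depth): 400x640x3 uint8, red, green, blue; 400x640 float32, mm along the optical axis (not along the pixel's ray), 0 where there is no reading.
- arm.calibration(name): a dict with "mtx" (3x3 intrinsics, pixels), "cam_to_world" (4x4, takes a point from camera to world coordinates). Camera axes: x right, y up, looking along -z (the intrinsics and any distortion apply to the point x, -y, -z); pixel columns grow to the right and rows downward; lengths in mm; the calibration is good to about 2 mm. The wrist camera is an equidistant fisheye: a pixel r from the principal point sees the ray r / f radians off the axis. A picture is of the moment at which its call begins: read the wrist's pose just before it. calibration takes no time and is no camera call; for the wrist camera it gives the pose at the moment of the call.
- arm.job_done(): hands the job in; it is judged then, once.
The state is a dict: "clock": time; "joints": joint angles; "joint_vel": joint speeds; "joint_efforts": joint torques, N m; "position": TCP position; "ee_rot": TCP orientation; "contact_force": force on the tool from outside, world axes, zero at the start; "wrist_torque": the same for the moment, N m; "gripper_width": finger opening in mm; "grasp_force": force on a finger pad.
Only numpy, scipy, OpenCV 4.12 (cv2) and the standard library are available. Lean on these libraries where they do the work, as an engineer would, in place of code of your own. Each camera call takes 0.05 s, during which the arm holds its last target. There are 200 camera calls.

### The job

Push on the spokes of the blue wheel with a fingertip to turn it until the brass bushing stands at the tip of the green mark, centred on the line of the mark. Then push the yellow arm of the magnifier round until it reaches its stop, with the lens over the bushing. Push gently and only on spokes and arm: do not grip, press or lift the bushings, which stay standing in their nests, and leave everything else where it is.

Things in the scene. Friction and masses are not known exactly. Their poses are not given: they have to be found in the camera images.
- station: grey plate on the bench, 280 mm (x) by 500 mm (y), 12 mm thick, fixed for the run. Origin under its centre. In its frame the wheel axis is at x 0, y +90 mm, the magnifier's post at x 0, y -200 mm; a low green arrow strip (14 mm wide, 6 mm high) lies on the line between them, its tip 136 mm from the wheel axis, pointing to the wheel.
- wheel: wheel lying flat on the plate, turning about a vertical axis. Origin on the axis at the plate's top face. Four blue spokes along its own +x, +y, -x, -y. Hub 27 mm radius, 42 mm high. Turns either way as far as wanted against friction (0.12 N m, more when fast) and stays where it is left. A half turn may be needed, in several pushes; spokes pass low under the magnifier.
- spoke (a point): middle of the wheel's +x spoke, 66 mm from the axis; the other three are alike at quarter turns. Spokes are 14 mm wide, 12 to 32 mm above the plate's top face, air below, from the hub out to 101 mm. Each ends in a grey square open nest, 38 mm outside, 31 mm inside, centred 120 mm from the axis, rim 34 mm above the plate; its bushing reaches 47 mm above the plate.
- mark (a point): the inspection place, fixed to the plate: 120 mm from the wheel axis towards the magnifier's post, on the line of the green arrow, where the bushing's axis belongs. 30 mm above the table; the bushing's height is of no matter.
- pivot (a point): the magnifier arm's vertical turning axis, at the arm's mid-height (112 mm above the table). Black round hub, 18 mm radius, on a slim post; hub top at 124 mm.
- lens_arm (a joint): angle of the magnifier arm, rad. 0 = at its stop, the lens exactly over the mark (arm pointing from the pivot to the mark, the station's +y); growing counterclockwise seen from above, that is, swung to the station's -x side, the robot's side; starts between 0.9 and 1.45, at most 1.6. Friction about 0.1 N m; stays where it is left.
- lens (a point): centre of the magnifier's lens, 170 mm from the pivot, 112 mm above the table. The lens is a clear disc in a black ring 86 mm outside; a yellow straight bar, 14 mm wide and 18 mm tall (103 to 121 mm above the table), joins it to the pivot, free to push on from 20 to 125 mm out from the pivot.
- brass_bushing: the brass (gold-coloured) bushing, the one to inspect: plain stepped bushing, 28 mm diameter for its lower 22 mm, 20 mm diameter above, 32 mm tall, standing loose in one of the four nests. Origin at the centre of its underside, z up its axis.
- black_bushing: the black bushing, to be left in its nest: plain stepped bushing, 28 mm diameter for its lower 22 mm, 20 mm diameter above, 32 mm tall, standing loose in one of the four nests. Origin at the centre of its underside, z up its axis.
- white_bushing: the white bushing, to be left in its nest: plain stepped bushing, 28 mm diameter for its lower 22 mm, 20 mm diameter above, 32 mm tall, standing loose in one of the four nests. Origin at the centre of its underside, z up its axis.
- steel_bushing: the steel bushing, to be left in its nest: plain stepped bushing, 28 mm diameter for its lower 22 mm, 20 mm diameter above, 32 mm tall, standing loose in one of the four nests. Origin at the centre of its underside, z up its axis.
- ring_gauge: loose steel ring, 48 mm outside, 16 mm high, lying on the far right part of the plate. Bystander. Origin at the centre of its underside.
- water_bottle: loose clear bottle with blue cap, 64 mm diameter, 200 mm tall, at the right. Bystander. Origin at the centre of its underside.
- red_bin: loose open red bin 130 x 110 x 80 mm, at the right. Bystander. Origin at the centre of its underside.
- screwdriver: loose screwdriver with yellow handle, lying near at the left. Bystander. Origin near its middle.
- grease_jar: loose white jar, 60 mm diameter and 60 mm tall, at the left. Bystander. Origin at the centre of its underside.

How it is judged:
By the outcome, as a careful person would: the job done as asked, in the order asked, and still so for the second after the job is handed in, with the robot touching nothing.
It also fails if it takes over 72 s, if anything falls off the work surface, if the arm or the gripper's body presses on something with over 40 N, if the wrist force passes 120 N, or if a joint passes its speed limit or range.

## Working session

There is one attempt and no reset: what is moved stays moved. The work goes in short steps, Python scripts to look and compute and a tool call to move; the robot and the scene stay as the last step left them, time stands still between calls to the robot, and variables do not carry over. Pictures are saved under pics/ and viewed, at most 10 in all, crops included, and the job is handed in when it is done.

Besides the shell and the picture viewer there is one more tool, called after ">>>" as name(argument=value, ...) on one line, values as JSON. carry_out: Moves the arm, as the interface text tells. Its arguments: {"type":"object","properties":{"rows":{"type":"array"}},"required":["rows"]}

```bash
mkdir -p pics; ls
python3 - <<'E'
from bench import arm
import cv2
s=arm.read_state();print(s)
for n in("top","scene"):
    p,d=arm.get_image(n);cv2.imwrite(f"pics/{n}0.png",p[:,:,::-1]);c=arm.calibration(n);print(n,c)
E
```

```text
pics
{'clock': 0.0, 'joints': array([-8.91418200e-01,  3.85524077e-01,  6.62041222e-03, -5.12049001e-04,
       -1.19401748e+00, -2.58607138e-01]), 'joint_vel': array([ 0.0009744 ,  0.00129192, -0.00176094, -0.00039289,  0.00046041,
        0.00031041]), 'joint_efforts': array([ 1.45012851e-03, -3.92288446e+01,  1.88400435e+01,  4.18599665e+00,
       -4.60824158e-03,  1.70655221e-05]), 'position': array([ 255.23597736, -570.26860182,  403.63673712]), 'ee_rot': array([-2.08744417e-01,  9.77969623e-01,  1.05525260e-03, -2.67925597e-04]), 'contact_force': array([0.42971612, 0.26780049, 0.26764611]), 'wrist_torque': array([ 0.01918933, -0.04474187,  0.02639995]), 'grasp_force': 0.0, 'gripper_width': 85.30846928473538}
top {'mtx': array([[495.03050519,   0.        , 319.78343156],
       [  0.        , 495.03050519, 206.3617042 ],
       [  0.        ,   0.        ,   1.        ]]), 'cam_to_world': array([[-2.71113322e-02,  9.97224898e-01, -6.93359778e-02,
         4.28921961e+02],
       [-9.99391270e-01, -2.85629728e-02, -2.00311442e-02,
        -2.22193404e+01],
       [-2.19559974e-02,  6.87506999e-02,  9.97392238e-01,
         1.44213311e+03],
       [ 0.00000000e+00,  0.00000000e+00,  0.00000000e+00,
         1.00000000e+00]])}
scene {'mtx': array([[437.93393587,   0.        , 313.11920255],
       [  0.        , 437.93393587, 196.58578378],
       [  0.        ,   0.        ,   1.        ]]), 'cam_to_world': array([[-6.49252393e-01, -5.15342790e-01,  5.59368518e-01,
         1.16956481e+03],
       [ 7.60529396e-01, -4.32012229e-01,  4.84727213e-01,
         5.53705384e+02],
       [-8.14663403e-03,  7.40126504e-01,  6.72418315e-01,
         8.96526715e+02],
       [ 0.00000000e+00,  0.00000000e+00,  0.00000000e+00,
         1.00000000e+00]])}
```

View pics/top0.png

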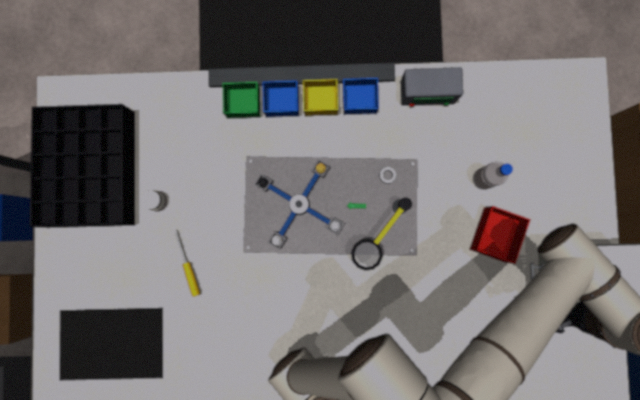

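View pics/scene0.png

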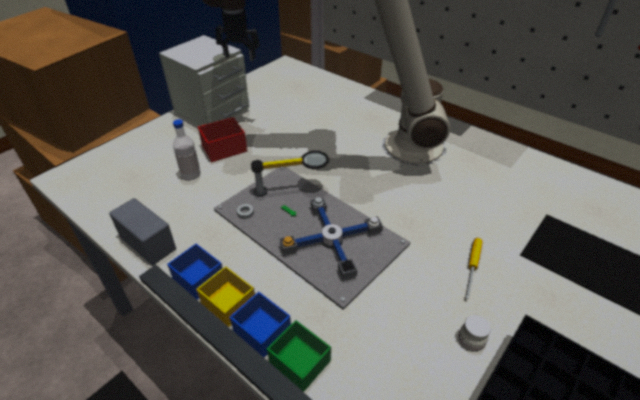

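```bash
cat > h.py <<'E'
from bench import arm
import cv2,numpy as np
from scipy.spatial.transform import Rotation as R
def ray(n,uv,z,cal=None):
    c=cal or arm.calibration(n);K=c["mtx"];T=c["cam_to_world"]
    x=(uv[0]-K[0,2])/K[0,0];y=(uv[1]-K[1,2])/K[1,1]
    if n=="wrist":
        r=np.hypot(x,y)+1e-9;d=np.array([x/r*np.sin(r),-y/r*np.sin(r),-np.cos(r)])
    else: d=np.array([x,-y,-1])
    d=T[:3,:3]@d;o=T[:3,3];return (o+d*(z-o[2])/d[2])[:2]
def blobs(hsv,lo,hi,roi,amin=8):
    x0,y0,x1,y1=roi;m=cv2.inRange(hsv[y0:y1,x0:x1],lo,hi)
    n,l,st,ce=cv2.connectedComponentsWithStats(m)
    return sorted([(int(st[i,4]),(ce[i]+[x0,y0]).round(2)) for i in range(1,n) if st[i,4]>=amin],key=lambda a:-a[0])
E
python3 - <<'E'
from h import *
p=cv2.imread("pics/top0.png");h=cv2.cvtColor(p,cv2.COLOR_BGR2HSV);roi=(240,150,422,275)
for nm,lo,hi,z in[("brass",(12,110,90),(22,255,255),59),("yellow",(23,120,90),(35,255,255),121),("green",(45,100,50),(85,255,255),18),("blue",(100,100,50),(125,255,255),44),("white",(0,0,165),(180,40,255),54),("dark",(0,0,0),(180,255,45),120)]:
    for a,c in blobs(h,lo,hi,roi)[:6]:print(nm,a,c,ray("top",c,z).round(1))
big=cv2.resize(p[150:275,240:422],None,fx=4.3,fy=4.3,interpolation=cv2.INTER_CUBIC);cv2.imwrite("pics/top0c.png",big)
E
```

```text
brass 50 [320.6  167.02] [6.36e+02 2.00e-01]
yellow 228 [388.38 225.3 ] [ 465.  -176.8]
yellow 23 [319.83 168.74] [622.2   1.4]
green 70 [356.33 205.43] [527.6 -98.9]
blue 121 [287.05 223.21] [481.   99.7]
blue 119 [310.47 184.59] [588.9  30.6]
blue 111 [317.98 215.29] [501.   11.6]
blue 109 [278.99 191.87] [570.7 120.7]
white 3109 [307.15 212.93] [507.9  41.7]
white 281 [350.06 266.06] [356.4 -74.1]
white 106 [298.31 203.53] [535.1  65.9]
white 57 [387.07 260.12] [ 370.2 -177.5]
white 15 [275.47 240.13] [434.1 132.5]
white 14 [334.71 225.5 ] [470.5 -34.7]
dark 106 [404.02 203.31] [ 522.6 -220.7]
dark 67 [361.   244.04] [ 417.3 -102.5]
dark 57 [262.75 181.96] [591.1 156.2]
dark 22 [379.73 250.27] [ 399.5 -151.6]
```

View pics/top0c.png

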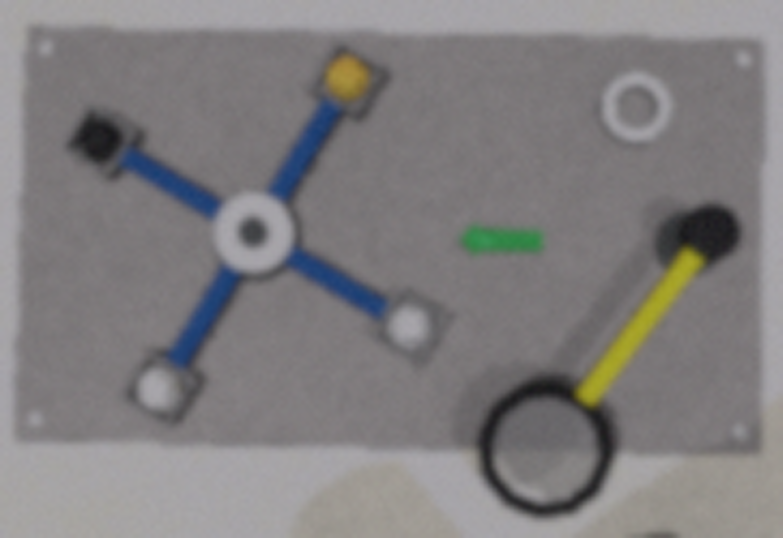

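>>> carry_out(rows=[[-0.2, 0.2, 0, 0, 0, 0.03, -1], [-0.4, 0.4, 0, 0, 0, 0.06, -1], [-0.6, 0.6, 0, 0, 0, 0.09, -1], [-0.8, 0.8, 0, 0, 0, 0.12, -1], [-1, 1, 0, 0, 0, 0.134, -1], [-1, 1, 0, 0, 0, 0.134, -1], [-1, 1, 0, 0, 0, 0.134, -1]])

```text
clock: 0.98
position: [356.3, -306.1, 404.7]
ee_rot: [-0.0, 1.0, -0.0, -0.0]
contact_force: [-0.5, 0.7, -0.7]
gripper_width: -0.3
grasp_force: 0.0
```

>>> carry_out(rows=[[-0.09, 0.3, 0, 0, 0, 0, -1], [-0.18, 0.6, 0, 0, 0, 0, -1], [-0.27, 0.9, 0, 0, 0, 0, -1], [-0.27, 0.9, 0, 0, 0, 0, -1]])

```text
clock: 1.48
position: [411.3, -124.2, 404.7]
ee_rot: [-0.002, 1.0, 0.0, 0.0]
contact_force: [-0.2, -0.1, 1.0]
gripper_width: 0.1
grasp_force: 0.0
```

>>> carry_out(rows=[[-0.09, 0.3, 0, 0, 0, 0, -1], [-0.18, 0.6, 0, 0, 0, 0, -1], [-0.27, 0.9, 0, 0, 0, 0, -1], [-0.27, 0.9, 0, 0, 0, 0, -1], [-0.27, 0.9, 0, 0, 0, 0, -1]])

```text
clock: 2.1
position: [464.5, 52.5, 404.1]
ee_rot: [0.001, 1.0, -0.0, -0.001]
contact_force: [-0.1, 0.9, 0.3]
gripper_width: -0.1
grasp_force: 0.0
```

Run:
```python
from h import *
s=arm.read_state();print(s["position"],s["joints"].round(2))
c=arm.calibration("wrist");print(c)
p,d=arm.get_image("wrist");cv2.imwrite("pics/w1.png",p[:,:,::-1])
```

```text
[464.51763913  52.48734452 404.13177252] [ 0.46  0.11 -0.36 -0.   -1.1  -2.03]
{'mtx': array([[309.70691629,   0.        , 315.01393124],
       [  0.        , 309.70691629, 200.33543185],
       [  0.        ,   0.        ,   1.        ]]), 'cam_to_world': array([[ 2.75589886e-03, -9.61776850e-01, -2.73820553e-01,
         3.94106661e+02],
       [ 9.99996131e-01,  2.54698288e-03,  1.11846617e-03,
         5.27361476e+01],
       [-3.78298606e-04, -2.73822576e-01,  9.61780148e-01,
         3.73520068e+02],
       [ 0.00000000e+00,  0.00000000e+00,  0.00000000e+00,
         1.00000000e+00]])}
```

View pics/w1.png

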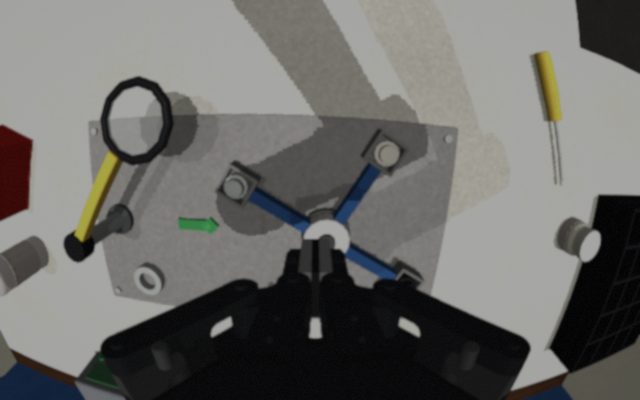

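>>> carry_out(rows=[[0, 0, 0.25, 0, 0, 0, -1], [0, 0, 0.5, 0, 0, 0, -1], [0, 0, 0.75, 0, 0, 0, -1], [0, 0, 0.9, 0, 0, 0, -1], [0, 0, 1, 0, 0, 0, -1], [0, 0, 1, 0, 0, 0, -1]])

```text
clock: 2.9
position: [463.8, 51.9, 203.6]
ee_rot: [0.002, 1.0, -0.001, -0.002]
contact_force: [0.7, 1.0, 0.3]
gripper_width: -0.1
grasp_force: 0.0
```

>>> carry_out(rows=[[0.005, 0.05, 0, 0, 0, 0, -1], [0.01, 0.1, 0, 0, 0, 0, -1], [0.01, 0.125, 0, 0, 0, 0, -1], [0.01, 0.15, 0, 0, 0, 0, -1], [0, 0.175, 0, 0, 0, 0, -1], [-0.01, 0.2, 0, 0, 0, 0, -1], [-0.02, 0.225, 0, 0, 0, 0, -1], [-0.035, 0.25, 0, 0, 0, 0, -1], [-0.055, 0.28, 0, 0, 0, 0, -1], [-0.08, 0.31, 0, 0, 0, 0, -1], [-0.1, 0.33, 0, 0, 0, 0, -1], [-0.1, 0.33, 0, 0, 0, 0, -1]])

```text
clock: 4.4
position: [484.9, 120.6, 204.8]
ee_rot: [-0.0, 1.0, 0.001, 0.001]
contact_force: [0.1, -0.4, 0.3]
gripper_width: -0.2
grasp_force: 0.0
```

Run:
```python
from h import *
s=arm.read_state();print(s["position"],s["contact_force"])
p,d=arm.get_image("top");p=p[:,:,::-1].copy();cv2.imwrite("pics/t2.png",p)
h=cv2.cvtColor(p,cv2.COLOR_BGR2HSV)
H=np.array([535.2,65.5])
for nm,lo,hi,z in[("brass",(12,110,90),(22,255,255),59),("blue",(100,100,50),(125,255,255),44)]:
    for a,c in blobs(h,lo,hi,(240,150,422,275)):
        w=ray("top",c,z);v=w-H;print(nm,a,c,w.round(1),np.hypot(*v).round(1),np.degrees(np.arctan2(v[1],v[0])).round(1))
cv2.imwrite("pics/t2c.png",cv2.resize(p[150:275,240:422],None,fx=4.3,fy=4.3,interpolation=cv2.INTER_CUBIC))
```

```text
[484.94485858 120.56429455 204.80740255] [ 0.09161601 -0.44739821  0.29185838]
brass 47 [336.26 182.62] [590.6 -42.5] 121.4 -62.9
blue 113 [318.35 193.11] [563.9   8.9] 63.5 -63.1
blue 112 [287.79 183.62] [593.5  95.1] 65.4 26.9
blue 109 [309.54 223.68] [477.9  36.1] 64.4 -152.9
blue 16 [287.75 210.  ] [518.4  96.9] 35.6 118.2
```

View pics/t2c.png

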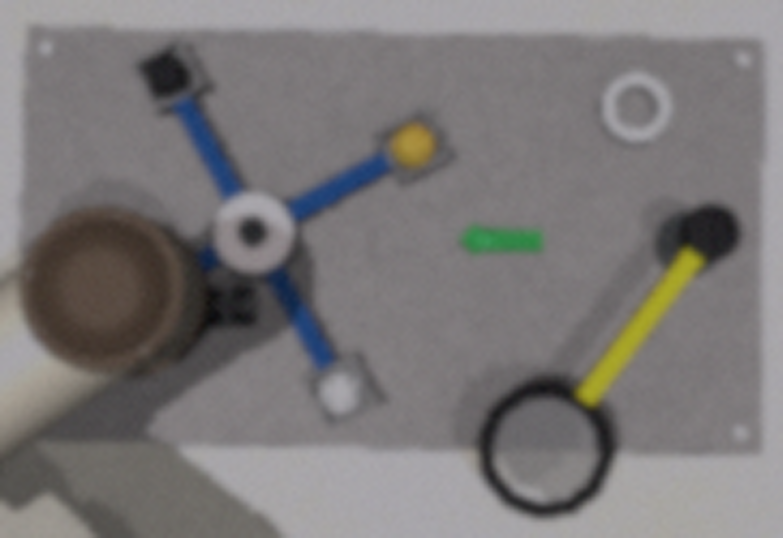

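>>> carry_out(rows=[[-0.018, 0.013, 0, 0, 0, 0, -1], [-0.036, 0.026, 0, 0, 0, 0, -1], [-0.055, 0.035, 0, 0, 0, 0, -1], [-0.073, 0.043, 0, 0, 0, 0, -1], [-0.09, 0.052, 0, 0, 0, 0, -1], [-0.107, 0.058, 0, 0, 0, 0, -1], [-0.125, 0.064, 0, 0, 0, 0, -1], [-0.14, 0.07, 0, 0, 0, 0, -1], [-0.14, 0.07, 0, 0, 0, 0, -1]])

```text
clock: 5.58
position: [512.8, 134.2, 204.8]
ee_rot: [0.0, 1.0, 0.0, 0.001]
contact_force: [-0.0, -0.3, -0.1]
gripper_width: -0.4
grasp_force: 0.3
```

```bash
cat >> h.py <<'E'
def wheel(name):
    s=arm.read_state();print(s["clock"],s["position"].round(1),s["contact_force"].round(1))
    H=np.zeros(2);out=[]
    p,d=arm.get_image("top");p=p[:,:,::-1].copy();cv2.imwrite(f"pics/{name}.png",p)
    h=cv2.cvtColor(p,cv2.COLOR_BGR2HSV);H=np.array([535.2,65.5])
    for nm,lo,hi,z in[("brass",(12,110,90),(22,255,255),59),("blue",(100,100,50),(125,255,255),44),("green",(45,100,50),(85,255,255),18),("pivot",(0,0,0),(180,255,45),124)]:
        for a,c in blobs(h,lo,hi,(240,150,422,275) if nm!="pivot" else (392,190,418,216)):
            w=ray("top",c,z);v=w-H;print(nm,a,c,w.round(1),np.hypot(*v).round(1),np.degrees(np.arctan2(v[1],v[0])).round(1))
E
python3 -c "from h import *;wheel('t3')"
```

```text
5.575 [512.8 134.2 204.8] [-0.  -0.3 -0.1]
brass 40 [340.92 198.65] [545.  -54.2] 120.1 -85.3
blue 118 [301.   226.35] [471.   60.5] 64.4 -175.5
blue 117 [296.75 180.92] [600.5  69.4] 65.4 3.4
blue 108 [321.17 201.56] [539.6   1.6] 64.1 -86.0
blue 16 [285.88 204.38] [534.5 101.9] 36.4 91.1
green 69 [356.46 205.39] [527.7 -99.3] 165.0 -92.6
pivot 106 [404.12 203.37] [ 522.1 -220.3] 286.1 -92.6
```

>>> carry_out(rows=[[-0.01, 0, 0, 0, 0, 0, -1], [-0.02, 0, 0, 0, 0, 0, -1], [-0.03, 0, 0, 0, 0, 0, -1], [-0.03, 0, 0, 0, 0, 0, -1]])

```text
clock: 6.12
position: [518.7, 133.9, 204.9]
ee_rot: [0.0, 1.0, 0.0, 0.001]
contact_force: [-0.3, 0.8, -0.3]
gripper_width: -0.1
grasp_force: 0.2
```

```bash
python3 -c "from h import *;wheel('t4')"
```

```text
6.125 [518.7 133.9 204.9] [-0.3  0.8 -0.3]
brass 33 [341.67 201.85] [536.  -56.1] 121.6 -89.6
blue 118 [298.38 180.97] [600.2  64.8] 65.0 -0.6
blue 116 [299.12 225.8 ] [472.7  65.8] 62.5 179.8
blue 101 [321.11 203.48] [534.2   1.9] 63.6 -90.9
blue 9 [286.22 202.56] [539.7 100.8] 35.6 82.8
green 70 [356.59 205.41] [527.6 -99.7] 165.4 -92.6
pivot 105 [404.06 203.49] [ 521.8 -220.2] 286.0 -92.7
```

>>> carry_out(rows=[[-0.005, 0, 0, 0, 0, 0, -1], [-0.01, 0, 0, 0, 0, 0, -1], [-0.01, 0, 0, 0, 0, 0, -1], [0.06, 0, 0, 0, 0, 0, -1], [0.06, 0, 0, 0, 0, 0, -1], [0.06, 0, -0.3, 0, 0, 0, -1], [0.06, 0, -0.6, 0, 0, 0, -1], [0, -0.3, -0.68, 0, 0, 0, -1], [-0.02, -0.6, -0.68, 0, 0, 0, -1], [-0.02, -0.9, -0.68, 0, 0, 0, -1], [-0.02, -1, -0.68, 0, 0, 0, -1], [-0.02, -1, -0.68, 0, 0, 0, -1]])

```text
clock: 7.68
position: [522.0, -67.7, 340.7]
ee_rot: [0.002, 1.0, -0.0, 0.0]
contact_force: [1.0, -0.6, 0.1]
gripper_width: 0.3
grasp_force: 0.0
```

Run:
```python
from h import *
wheel('t5')
c=arm.calibration("wrist");print(c["cam_to_world"][:3,3]);p,d=arm.get_image("wrist");cv2.imwrite("pics/w5.png",p[:,:,::-1])
import pickle;pickle.dump(c,open("w5.pkl","wb"))
```

```text
7.675 [522.  -67.7 340.7] [ 1.  -0.6  0.1]
blue 72 [298.93 175.9 ] [614.7  62.9] 79.5 -1.9
blue 65 [298.57 232.08] [455.1  67.7] 80.2 178.4
pivot 105 [404.03 203.37] [ 522.1 -220.1] 285.9 -92.6
[451.73171847 -66.49709549 309.9981498 ]
```

View pics/w5.png

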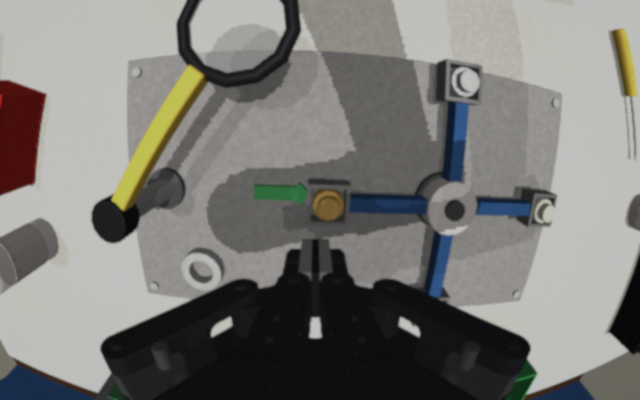

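Run:
```python
from h import *
import pickle;c=pickle.load(open("w5.pkl","rb"))
p=cv2.imread("pics/w5.png");h=cv2.cvtColor(p,cv2.COLOR_BGR2HSV)
def pts(lo,hi,roi,z):
    x0,y0,x1,y1=roi;m=cv2.inRange(h[y0:y1,x0:x1],lo,hi);n,l,st,ce=cv2.connectedComponentsWithStats(m);i=1+np.argmax(st[1:,4])
    ys,xs=np.where(l==i);return np.array([ray("wrist",(x+x0,y+y0),z,c) for x,y in zip(xs,ys)])
def axis(P):
    m=P.mean(0);w,v=np.linalg.eigh(np.cov((P-m).T));d=v[:,1];d=d*np.sign(-d[1]);return m.round(1),np.degrees(np.arctan2(d[1],d[0])).round(2),(np.sqrt(12*w)).round(1),len(P)
print("green",axis(pts((45,80,30),(85,255,255),(230,170,320,215),18)))
print("spokeB",axis(pts((100,100,40),(125,255,255),(345,185,435,225),44)))
print("spokeO",axis(pts((100,100,40),(125,255,255),(470,185,535,230),44)))
print("spokeR",axis(pts((100,100,40),(125,255,255),(430,95,480,190),44)))
B=pts((10,100,40),(25,255,255),(305,185,350,225),59);print("brass all",axis(B))
B=pts((10,100,110),(25,255,255),(305,185,350,225),59);print("brass bright",axis(B))
cr=cv2.resize(p[165:245,240:490],None,fx=3.2,fy=3.2,interpolation=cv2.INTER_CUBIC);cv2.imwrite("pics/w5c.png",cr)
print(axis(pts((0,0,0),(180,255,40),(90,192,140,245),124)))
```

```text
green (array([ 527.4, -100.3]), np.float64(-92.69), array([15.2, 52.1]), 773)
spokeB (array([5.314e+02, 1.000e-01]), np.float64(-92.03), array([16.8, 72.3]), 1339)
spokeO (array([535.8, 128.5]), np.float64(-93.49), array([16.9, 71.1]), 829)
spokeR (array([471.7,  62.6]), np.float64(-2.22), array([19.7, 72.4]), 1437)
brass all (array([527.4, -55.8]), np.float64(-164.38), array([23.1, 25. ]), 802)
brass bright (array([531.2, -55. ]), np.float64(-108.03), array([15.4, 16. ]), 335)
(array([ 520.3, -216.9]), np.float64(-81.3), array([26.3, 41.7]), 1318)
```

View pics/w5c.png

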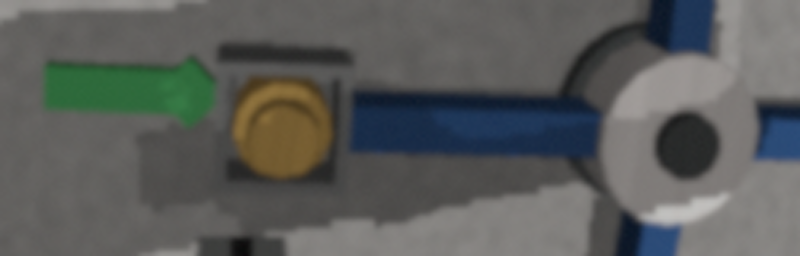

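>>> carry_out(rows=[[0.07, 0.3, 0, 0, 0, 0, -1], [0.07, 0.6, 0, 0, 0, 0, -1], [0.07, 0.9, 0, 0, 0, 0, -1], [0.07, 1, 0, 0, 0, 0, -1], [0.07, 1, 0.3, 0, 0, 0, -1], [0.07, 1, 0.6, 0, 0, 0, -1], [0.07, 1, 0.68, 0, 0, 0, -1], [0.03, 1, 0.68, 0, 0, 0, -1], [0.015, 1, 0.68, 0, 0, 0, -1], [0.01, 1, 0.68, 0, 0, 0, -1], [0.005, 1, 0.68, 0, 0, 0, -1], [0.005, 1, 0.68, 0, 0, 0, -1]])

```text
clock: 9.28
position: [521.3, 133.8, 205.4]
ee_rot: [0.0, 1.0, 0.0, 0.001]
contact_force: [-1.2, 0.4, 0.7]
gripper_width: -0.2
grasp_force: 0.6
```

>>> carry_out(rows=[[0, 0, 0, 0, 0, 0, -1], [0.07, 0, 0, 0, 0, 0, -1], [0.07, 0, 0, 0, 0, 0, -1], [0.07, 0, -0.3, 0, 0, 0, -1], [0.07, 0, -0.6, 0, 0, 0, -1], [0, -0.3, -0.68, 0, 0, 0, -1], [0, -0.6, -0.68, 0, 0, 0, -1], [0, -0.9, -0.68, 0, 0, 0, -1], [0, -1, -0.68, 0, 0, 0, -1], [0, -1, -0.68, 0, 0, 0, -1], [0, -1, -0.68, 0, 0, 0, -1]])

```text
clock: 10.65
position: [521.2, -65.8, 340.7]
ee_rot: [-0.0, 1.0, 0.0, 0.0]
contact_force: [0.4, 0.2, 0.2]
gripper_width: -0.1
grasp_force: 0.0
```

```bash
cat >> h.py <<'E'
def close(name):
    c=arm.calibration("wrist");p,d=arm.get_image("wrist");p=p[:,:,::-1].copy();cv2.imwrite(f"pics/{name}.png",p);h=cv2.cvtColor(p,cv2.COLOR_BGR2HSV)
    def pts(lo,hi,roi,z):
        x0,y0,x1,y1=roi;m=cv2.inRange(h[y0:y1,x0:x1],lo,hi);n,l,st,ce=cv2.connectedComponentsWithStats(m);i=1+np.argmax(st[1:,4])
        ys,xs=np.where(l==i);return np.array([ray("wrist",(x+x0,y+y0),z,c) for x,y in zip(xs,ys)])
    def axis(P):
        m=P.mean(0);w,v=np.linalg.eigh(np.cov((P-m).T));d=v[:,1];d=d*np.sign(-d[1]);return m.round(1),np.degrees(np.arctan2(d[1],d[0])).round(2),(np.sqrt(12*w)).round(1),len(P)
    g=pts((45,80,30),(85,255,255),(230,170,320,215),18);print("green",axis(g))
    b=pts((100,100,40),(125,255,255),(345,185,435,225),44);o=pts((100,100,40),(125,255,255),(470,185,535,230),44);v=b.mean(0)-o.mean(0)
    print("wheel",np.degrees(np.arctan2(v[1],v[0])),"R",axis(pts((100,100,40),(125,255,255),(430,95,480,190),44))[1]-90)
    B=pts((10,100,110),(25,255,255),(305,185,350,225),59);print("brass",axis(B))
    G=g.mean(0);bb=B.mean(0);print("brass off line dx",bb[0]-(G[0]+(bb[1]-G[1])*np.tan(np.radians(2.65))))
E
python3 -c "
from h import *
print(arm.read_state()['position'],arm.read_state()['clock']);close('w6')"
```

```text
[521.2231834  -65.79148793 340.71175927] 10.65
green (array([ 527.4, -100.2]), np.float64(-92.68), array([15.3, 52.3]), 775)
wheel -92.91001238191664 R -93.12
brass (array([525.9, -56.7]), np.float64(-163.38), array([19.3, 22.1]), 511)
brass off line dx -3.5357331646409875
```

Run:
```python
from h import *
p=cv2.imread("pics/w6.png");p5=cv2.imread("pics/w5.png")
f=lambda q:cv2.resize(q[180:230,240:360],None,fx=6,fy=6,interpolation=cv2.INTER_CUBIC)
cv2.imwrite("pics/w6c.png",np.vstack([f(p5),f(p)])[:600])
```

```text
(no output)
```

View pics/w6c.png

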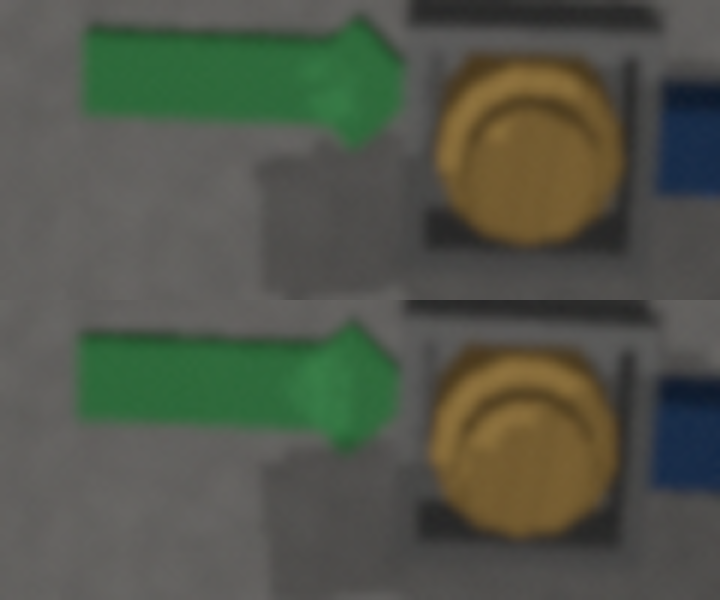

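Run:
```python
from h import *
c=arm.calibration("wrist")
import pickle;c5=pickle.load(open("w5.pkl","rb"))
for cc,uv in((c5,(328.8,208.7)),(c,(327.7,208.2))):
    w=ray("wrist",uv,59,cc);print(w, w[0]-(527.4+(w[1]+100.25)*np.tan(np.radians(2.65))), [ray("wrist",(uv[0],uv[1]+k),59,cc)[0] for k in(-11.2,11.2)])
```

```text
[531.13181467 -54.84745092] 1.6303925017206211 [np.float64(521.2489450253183), np.float64(541.2436141714976)]
[529.79751484 -54.48954293] 0.2795271697576709 [np.float64(519.9265632904302), np.float64(539.8956436285571)]
```

>>> carry_out(rows=[[0.12, -0.17, 0, 0, 0, 0, -1], [0.24, -0.35, 0, 0, 0, 0, -1], [0.36, -0.52, 0, 0, 0, 0, -1], [0.475, -0.695, 0, 0, 0, 0, -1], [0.475, -0.695, 0, 0, 0, 0, -1], [0.475, -0.695, 0.2, 0, 0, 0, -1], [0.475, -0.695, 0.29, 0, 0, 0, -1], [0.475, -0.695, 0.29, 0, 0, 0, -1]])

```text
clock: 11.7
position: [426.6, -204.1, 281.6]
ee_rot: [-0.001, 1.0, 0.0, -0.002]
contact_force: [0.3, 0.1, 0.3]
gripper_width: 0.1
grasp_force: 0.0
```

>>> carry_out(rows=[[-0.04, 0.03, 0, 0, 0, 0, -1], [-0.08, 0.063, 0, 0, 0, 0, -1], [-0.1, 0.1, 0, 0, 0, 0, -1], [-0.12, 0.135, 0, 0, 0, 0, -1], [-0.145, 0.17, 0, 0, 0, 0, -1], [-0.17, 0.2, 0, 0, 0, 0, -1], [-0.2, 0.23, 0, 0, 0, 0, -1], [-0.23, 0.253, 0, 0, 0, 0, -1], [-0.262, 0.27, 0, 0, 0, 0, -1], [-0.295, 0.285, 0, 0, 0, 0, -1], [-0.325, 0.3, 0, 0, 0, 0, -1], [-0.325, 0.3, 0, 0, 0, 0, -1]])

```text
clock: 13.2
position: [491.9, -144.9, 282.8]
ee_rot: [-0.0, 1.0, 0.0, 0.001]
contact_force: [-0.5, -0.7, -0.4]
gripper_width: 0.1
grasp_force: 0.0
```

```bash
cat >> h.py <<'E'
def lens(name):
    s=arm.read_state();print(s["clock"],s["position"].round(1),s["contact_force"].round(1))
    p,d=arm.get_image("top");p=p[:,:,::-1].copy();cv2.imwrite(f"pics/{name}.png",p);h=cv2.cvtColor(p,cv2.COLOR_BGR2HSV)
    for a,c in blobs(h,(23,120,90),(35,255,255),(300,150,415,275)):
        w=ray("top",c,121);v=w-[522,-221.5];print(a,w,np.hypot(*v),np.degrees(np.arctan2(v[1],v[0])))
E
python3 -c "from h import *;lens('t7')"
```

```text
13.2 [ 491.9 -144.9  282.8] [-0.5 -0.7 -0.4]
```

>>> carry_out(rows=[[-0.02, 0.006, 0, 0, 0, 0, -1], [-0.035, 0.01, 0, 0, 0, 0, -1], [-0.05, 0.014, 0, 0, 0, 0, -1], [-0.06, 0.017, 0, 0, 0, 0, -1], [-0.067, 0.02, 0, 0, 0, 0, -1], [-0.067, 0.02, 0, 0, 0, 0, -1]])

```text
clock: 14.0
position: [504.8, -141.1, 282.7]
ee_rot: [0.0, 1.0, 0.0, 0.0]
contact_force: [0.3, -0.6, -0.1]
gripper_width: -0.1
grasp_force: 0.3
```

>>> carry_out(rows=[[-0.005, 0, 0, 0, 0, 0, -1], [-0.01, 0, 0, 0, 0, 0, -1], [-0.01, 0, 0, 0, 0, 0, -1]])

```text
clock: 14.38
position: [506.7, -141.1, 282.7]
ee_rot: [0.0, 1.0, 0.0, 0.0]
contact_force: [-1.1, 1.5, -0.3]
gripper_width: -0.1
grasp_force: 0.5
```

Not at the stop yet by force; continue in small steps.

>>> carry_out(rows=[[-0.005, 0, 0, 0, 0, 0, -1], [-0.01, 0, 0, 0, 0, 0, -1], [-0.01, 0, 0, 0, 0, 0, -1]])

```text
clock: 14.75
position: [508.6, -141.2, 282.6]
ee_rot: [0.0, 1.0, 0.0, -0.0]
contact_force: [-0.5, 1.6, -0.0]
gripper_width: 0.2
grasp_force: 0.8
```

>>> carry_out(rows=[[-0.005, 0, 0, 0, 0, 0, -1], [-0.005, 0, 0, 0, 0, 0, -1]])

```text
clock: 15.0
position: [509.0, -141.2, 282.6]
ee_rot: [0.0, 1.0, 0.0, -0.001]
contact_force: [-4.7, 2.6, 2.0]
gripper_width: -0.3
grasp_force: 2.4
```

>>> carry_out(rows=[[-0.004, 0, 0, 0, 0, 0, -1], [-0.004, 0, 0, 0, 0, 0, -1]])

```text
clock: 15.25
position: [509.4, -141.2, 282.6]
ee_rot: [0.0, 1.0, 0.0, -0.002]
contact_force: [-6.5, 2.4, 3.3]
gripper_width: -0.2
grasp_force: 3.1
```

>>> carry_out(rows=[[0.02, 0, 0, 0, 0, 0, -1], [0.15, 0, 0, 0, 0, 0, -1], [0.4, -0.1, 0, 0, 0, 0, -1], [0.5, -0.3, -0.3, 0, 0, 0, -1], [0.5, -0.6, -0.6, 0, 0, 0, -1], [0.5, -0.9, -0.6, 0, 0, 0, -1], [0.5, -0.9, -0.6, 0, 0, 0, -1]])

```text
clock: 16.12
position: [410.7, -324.1, 405.0]
ee_rot: [0.001, 1.0, -0.002, 0.003]
contact_force: [0.3, 1.4, -0.1]
gripper_width: 0.3
grasp_force: 0.0
```

Run:
```python
from h import *
lens('t8');p=cv2.imread("pics/t8.png");cv2.imwrite("pics/t8c.png",cv2.resize(p[140:300,150:480],None,fx=2.4,fy=2.4,interpolation=cv2.INTER_CUBIC))
wheel('t9')
```

```text
16.125 [ 410.7 -324.1  405. ] [ 0.3  1.4 -0.1]
118 [ 526.31514766 -120.95581207] 100.63674391575611 87.54249230410124
16.175 [ 411.  -325.3  405.1] [ 1.3 -1.8  1.4]
blue 118 [298.2  226.36] [471.2  68.4] 64.0 177.4
blue 116 [299.41 181.12] [599.7  61.8] 64.6 -3.2
blue 103 [275.48 203.42] [538.1 131.4] 65.9 87.5
blue 77 [317.31 204.34] [532.1  12.7] 52.9 -93.4
green 8 [360.5 207. ] [ 522.7 -110.8] 176.7 -94.0
```

View pics/t8c.png

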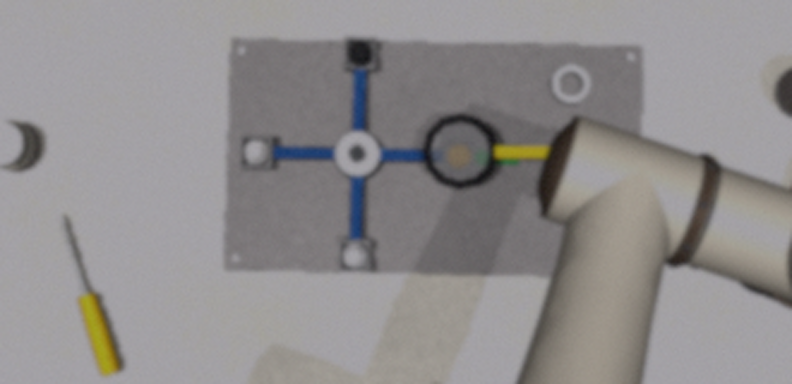

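```bash
python3 -c "from bench import arm;print(arm.job_done())"
```

```text
the job is handed in; nothing more can be done
None
```

The job is handed in: the brass bushing stands at the green mark, about 0.3 mm off its line by the wrist camera, the magnifier arm is at its stop with the lens over the bushing, and the robot is clear of everything at 16 s.

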